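# Open the bench press by one turn of its hand wheel

### The job

The glued blank in the small screw press has set. Push the press's hand wheel round by its upright handle, anticlockwise seen from above, through exactly one full turn, so that the pressing plate rises by one pitch and the handle ends where it began. Only push with the fingers, without squeezing the handle or forcing the wheel, leave the blank, the jar, the tape measure, the hammer and the wrench where they lie, and finish clear of the press.

Things in the scene. Friction and masses are not known exactly. Their poses are not given: they have to be found in the camera images.
- press: grey bench screw press fixed to the table, with its wheel and pressing plate. Base plate 240 x 200 x 20 mm; two columns 170 mm apart carry a crosshead (its top at 142 mm); above that lies a level hand wheel. Origin: centre of the underside, on the wheel's axis; z up. The press's yaw varies.
- wheel_centre (a point): centre of the hand wheel, on its vertical axis, 162 mm above the table, at the mid-height of the rim. Dark steel wheel: rim 150 mm across its centre line and 14 mm thick (its top 169 mm above the table), four spokes, hub 38 mm wide (its top at 176 mm); a screw 16 mm wide sticks up from the hub, its top 185 to 200 mm above the table.
- handle (a point): centre of the upright wooden handle that stands on the end of one spoke, 65 mm from the wheel's axis and 204 mm above the table. The handle is round, 22 mm thick (18 mm at its ends), and reaches from 173 to 235 mm above the table; it stands on a lug 28 mm wide whose top is at 171 mm. It goes round with the wheel and does not spin by itself.
- wheel (a joint): angle of the hand wheel in rad, growing anticlockwise seen from above; it starts anywhere between 0 and 5 and goes on counting past 2 pi, with no stop for two turns more that way; clockwise the plate soon meets the blank. One turn (6.283 rad) lifts the pressing plate by 8 mm. The wheel is a little stiff (about 3 to 5 N at the handle) and stays where it is left.
- jar: closed glass jar of 60 mm diameter, 75 mm high, standing beside the press; origin at the centre of its underside
- tape: tape measure, 65 x 38 x 60 mm, standing on the other side of the press; origin at the centre of its underside
- hammer: hammer lying on the table to the robot's right
- wrench: steel wrench lying on the table to the robot's left
- blank: glued wooden handle blank, 130 x 55 x 30 mm, lying on the base of the press under the pressing plate; origin at the centre of its underside

How it is judged (in metres and radians):
On the way:
1. the wheel has been pushed half a turn: the handle is on the side opposite to where it began (distance of handle from where it was at the start of the episode above 0.122 m), for 0.1 s.
At the end, for the whole second after the job is handed in: The wheel stands at rest one full turn anticlockwise from where it began (not none, not two): the handle is within 11.5 mm (10 degrees) of its first place. The blank lies within 15 mm, and the jar, tape measure, hammer and wrench within 25 mm, of where they were (value of joint wheel between 6.103 and 11.463 rad and distance of handle from where it was at the start of the episode below 0.0115 m and velocity of joint wheel between -0.05 and 0.05 rad/s and distance of each of jar, tape, hammer, wrench from where it was at the start of the episode below 0.025 m and distance of blank from where it was at the start of the episode below 0.015 m); the robot touches nothing.
It fails at once if the handle or the wheel is squeezed or forced: the fingers press on the press with more than 35 N (contact force between the fingers and press above 35 N).
It fails at once if the blank is pushed about or pulled out (more than 15 mm) (distance of blank from where it was at the start of the episode above 0.015 m).
It fails at once if the jar, tape measure, hammer or wrench is lifted, carried or knocked away (more than 25 mm) (distance of any of jar, tape, hammer, wrench from where it was at the start of the episode above 0.025 m).
It also fails if it takes over 61 s, if anything falls off the work surface, if the arm or the gripper's body presses on something with over 40 N, if the wrist force passes 120 N, or if a joint passes its speed limit or range.

### The arm

A 6-joint arm with a two-finger parallel gripper is mounted at the origin on the work surface. World frame = base frame: x ahead of the robot, y to its left, z up, the work surface at z = 0. Lengths are in m, angles in degrees, forces in N, time in s.
With the tool pointing down it reaches from about 0.375 to 0.9 m from the base axis. Payload 3.1 kg.
Tool frame: the origin (TCP) lies at the very end of the fingers, on their centre line; the grasp point (between the pads) lies 19 mm behind it; z points along the fingers, y is the line along which they close (so a half turn about z gives the same grasp; the last joint's range is limited). The gripper opens to 87 mm and grips with 3 to 60 N. Pads are 19 mm wide; open, the fingers measure 117 mm over their backs; the gripper's body (75 mm by 190 mm) begins 51 mm behind the grasp point.
Start: joints at [-84.425, 30.224, 82.088, -0, 67.689, -10.227], TCP at [0.17, -0.601, 0.223] pointing down, gripper open.
Joint ranges: [-176.69, 176.69], [-43.24, 126.21], [12.49, 139.97], [-82, 262], [0, 151.66], [-163.58, 163.58]. Speed limits (degrees/s): [159.86, 159.86, 180, 180, 180, 180].

### API

Orientations are given as a 3x3 rotation matrix whose columns are the frame's x, y, z axes.
In Python, from rig import readout, cams, bot gives the robot as it stands.
- The arm moves only by the shell command python3 -m inch 'ROWS'. ROWS is JSON, a list of rows, each a list of 5 numbers: the shift along the world's x, y, z in cm, then the turn about the world's z in degrees, then the finger opening in cm, from 0 to 8.7. In form: [[dx, dy, dz, twist, fingers], ...]. A call has 1 to 10 rows; each row is the pose to reach, as a shift and turn from the pose commanded when the call began; what a row does not reach only later rows make up. A row lasts 1/12 s, in which the tool goes at most 41.7 mm and 7.16 degrees, less where a joint would pass 70% of its speed; a pose out of reach is approached as far as the arm can. A call with a gripper value outside its range is refused whole. The fingers move at their own pace and stop on an object; the grip force is fixed at half the most. Time passes only in rows, so rows that repeat a pose let the fingers close. It gives the time, the measured TCP pose, the force, the opening and the grip force at its end, in the units of the state.
- readout.read_state(): the state, without advancing time (a new reading comes with each control period).
- cams.capture(name): name is "scene" or "top" or "wrist"; returns a dict with "image" (480x640x3 uint8, blue, green, red), "intrinsics" (3x3 intrinsics, pixels), "k1" (the pictures are not rectified: a ray, as slopes to the right and down, at radius r is drawn at 1 + k1 r^2 times it, then the intrinsics apply), "xyz" and "rotation" of the camera in the world; the wrist camera has in their place "tool_from_camera" (4x4, takes a point from camera to tool coordinates, whose origin is the TCP and whose axes are the flange's). Camera axes: x right, y down, z forward; pixel columns grow to the right and rows downward; lengths in m; the calibration is good to about 2 mm. A picture is of the moment at which its call begins: read the wrist's pose just before it. There is no depth.
- bot.hand_in(): hands the job in; it is judged then, once.
The state is a dict: "time_s": time; "joint_positions": joint angles; "qvel": joint speeds; "tau": joint torques, N m; "position": TCP position; "tcp_rot": TCP orientation; "force": force on the tool from outside, world axes, zero at the start; "moment": the same for the moment, N m; "opening": opening from 0.0 (shut) to 1.0 (fully open); "grasp_force": force on a finger pad.
Only numpy, scipy, OpenCV 4.12 (cv2) and the standard library are available. Lean on these libraries where they do the work, as an engineer would, in place of code of your own. Each camera call takes 0.05 s, during which the arm holds its last target. There are 200 camera calls.

## Working session

There is one attempt and no reset: what is moved stays moved. The work goes in short steps, Python scripts to look and compute and a shell command to move; the robot and the scene stay as the last step left them, time stands still between calls to the robot, and variables do not carry over. Pictures are saved under pics/ and viewed, at most 10 in all, crops included, and the job is handed in when it is done.

```bash
mkdir -p pics
cat > h.py <<'E'
import numpy as np,cv2
from rig import readout,cams,bot
def ray(c,u,v):
    K=np.array(c["intrinsics"],float)
    d=cv2.undistortPoints(np.array([[[u,v]]],float),K,np.array([c["k1"],0,0,0,0],float))[0,0]
    R=np.array(c["rotation"]);w=R@np.array([d[0],d[1],1.]);return np.array(c["xyz"]),w
def at_z(c,u,v,z):
    o,w=ray(c,u,v);return o+w*(z-o[2])/w[2]
def proj(c,p):
    R=np.array(c["rotation"]);q=R.T@(np.array(p)-np.array(c["xyz"]));s=q[:2]/q[2]
    s=s*(1+c["k1"]*(s@s));K=np.array(c["intrinsics"]);return K[0,0]*s[0]+K[0,2],K[1,1]*s[1]+K[1,2]
E
python3 - <<'E'
from h import *
import pickle
for n in("top","scene"):
    c=cams.capture(n);cv2.imwrite(f"pics/{n}0.png",c["image"]);pickle.dump(c,open(n+"0.pkl","wb"));print(n,c["xyz"],c["k1"])
print(readout.read_state())
E
```

```text
top [ 0.5175408  -0.03319289  1.3182922 ] -0.06149863879582925
scene [1.17158827 0.90290532 0.83757799] -0.04719884122035568
{'time_s': 0.1, 'joint_positions': array([-8.44288755e+01,  3.02731500e+01,  8.21492256e+01, -1.93396371e-04,
        6.76894120e+01, -1.02279026e+01]), 'qvel': array([-0.00086166, -0.08762525, -0.06136012,  0.10132612,  0.06055013,
        0.06749995]), 'tau': array([ 3.33210010e-04, -4.40983558e+01, -1.77150214e+01,  6.35807798e-02,
        5.34116034e-02, -3.87234718e-05]), 'position': array([ 0.17012086, -0.60071532,  0.22167373]), 'tcp_rot': array([[ 9.62222300e-01,  2.72264958e-01, -1.92519478e-04],
       [ 2.72264810e-01, -9.62220403e-01,  1.94154123e-03],
       [ 3.43367471e-04, -1.92061055e-03, -9.99998097e-01]]), 'force': array([ 0.47888081, -0.26566642, -0.22755768]), 'moment': array([-0.01722456, -0.05300641,  0.0037698 ]), 'grasp_force': 0.0, 'opening': 1.0030624529861296}
```

View pics/top0.png

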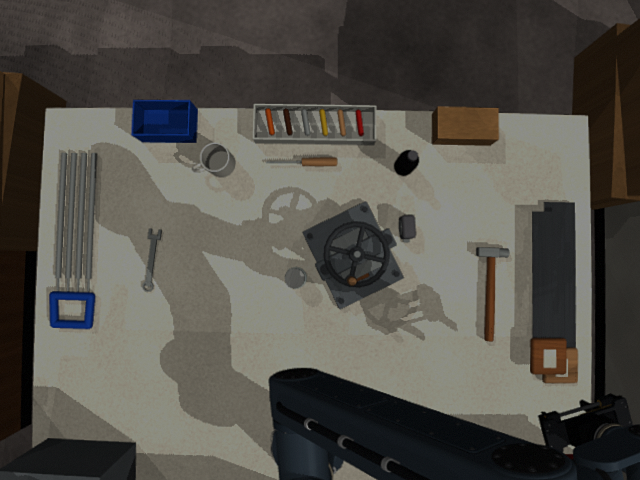

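View pics/scene0.png

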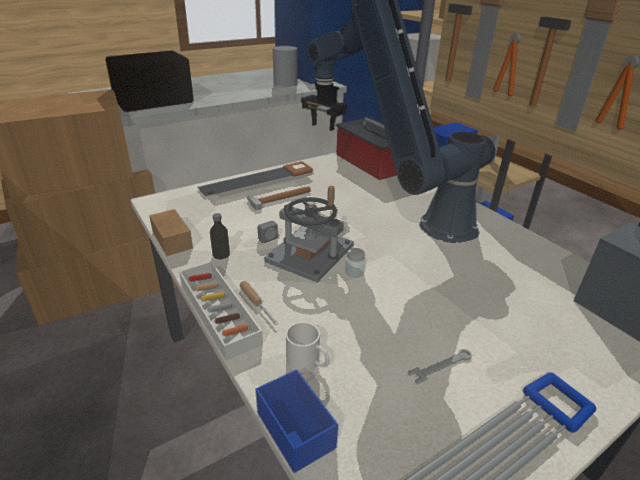

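The top view shows the wheel hub near (357,254) and the handle near (352,281), on the robot's side. The jar is at (296,277) and the tape at (407,226). I'll enlarge that area.

Run:
```python
from h import *
import pickle
a=pickle.load(open("top0.pkl","rb"))["image"][190:320,275:435]
b=pickle.load(open("scene0.pkl","rb"))["image"][175:285,255:375]
a=cv2.resize(a,None,fx=5,fy=5,interpolation=cv2.INTER_CUBIC)[:600]
a=cv2.convertScaleAbs(a,alpha=1.6,beta=15)
cv2.imwrite("pics/t1.png",a[:, :800])
b=cv2.resize(b,None,fx=5,fy=5,interpolation=cv2.INTER_CUBIC)
cv2.imwrite("pics/s1.png",b)
```

```text
(no output)
```

View pics/t1.png

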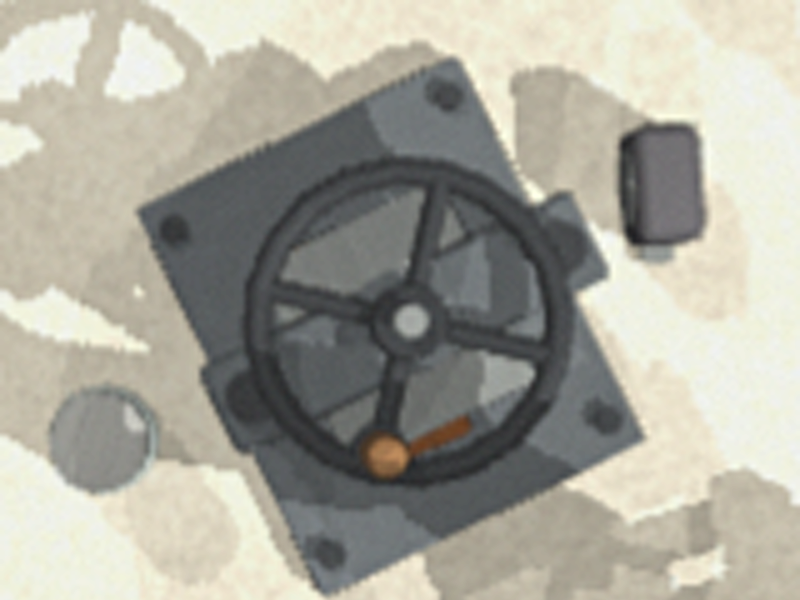

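View pics/s1.png

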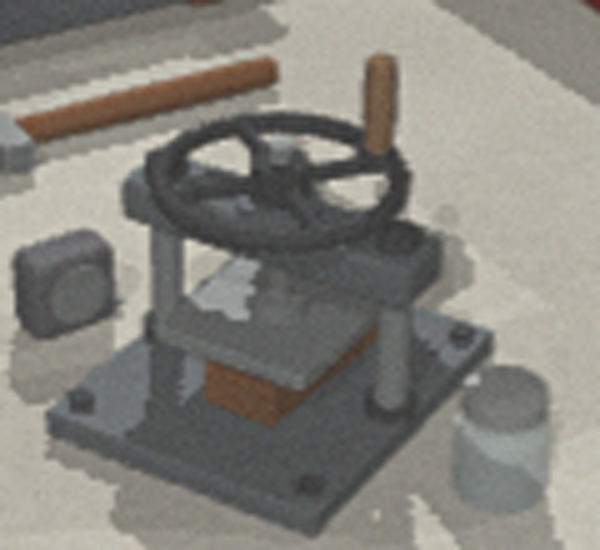

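The crops show the rim as a circle centred at crop (409,321), and the top of the handle at (386,456). In the scene view the handle top is at crop (381,60). The fingers will straddle the handle loosely, so that only the trailing pad pushes.

Run:
```python
from h import *
import pickle
t=pickle.load(open("top0.pkl","rb"));s=pickle.load(open("scene0.pkl","rb"))
f=lambda x,o:o+(x+.5)/5-.5
C=at_z(t,f(409,275),f(321,190),.162);H=at_z(t,f(386,275),f(456,190),.233)
L=at_z(t,f(245,275),f(321,190),.162);R=at_z(t,f(573,275),f(321,190),.162)
print("C",C,"H",H,"rim dia",np.linalg.norm(L-R),"r",np.linalg.norm((H-C)[:2]),"phi",np.degrees(np.arctan2(*(H-C)[1::-1])))
H2=at_z(s,f(381,255),f(60,175),.233);print("H scene",H2)
C2=at_z(s,f(279,255),f(181,175),.162);print("C scene",C2)
for n,u,v,z in(("jar",103,440,.075),("tape",668,185,.06)):print(n,at_z(t,f(u,275),f(v,190),z))
```

```text
C [ 0.53188439 -0.11439281  0.162     ] H [ 0.46838419 -0.099628    0.233     ] rim dia 0.1622343923647511 r 0.06519413382684942 phi 166.91039704771194
H scene [ 0.46580332 -0.09873943  0.233     ]
C scene [ 0.53178476 -0.10854187  0.162     ]
jar [0.46705798 0.04092537 0.075     ]
tape [ 0.60886963 -0.2605733   0.06      ]
```

Both views agree: centre C is (0.532, -0.114), handle H is (0.468, -0.099), the radius is 65 mm and the handle angle is 167°. I'll go above the handle with the closing line along the tangent.

```bash
python3 -m inch '[[0,0,3,0,4.4],[1,1.5,6,-2,4.4],[3,5,8.7,-4,4.4],[5,8.5,8.7,-6,4.4],[7,12,8.7,-8,4.4],[9,15,8.7,-10,4.4],[11,18.5,8.7,-12,4.4],[13,22,8.7,-14,4.4],[15,25,8.7,-16,4.4],[17,28,8.7,-18,4.4]]'
python3 -m inch '[[2,3,0,-2,4.4],[4,6.5,0,-4,4.4],[6,10,0,-6,4.4],[8,14,0,-8,4.4],[10,17.5,0,-10,4.4],[11.5,20,0,-11,4.4],[12.5,21.5,0,-11,4.4],[12.8,22.1,0,-11,4.4],[12.8,22.1,0,-11,4.4],[12.8,22.1,0,-11,4.4]]'
python3 - <<'E'
from h import *
s=readout.read_state();c=cams.capture("wrist")
T=np.eye(4);T[:3,:3]=s["tcp_rot"];T[:3,3]=s["position"];M=T@np.array(c["tool_from_camera"])
c["rotation"]=M[:3,:3];c["xyz"]=M[:3,3]
import pickle;pickle.dump(c,open("w1.pkl","wb"));cv2.imwrite("pics/w1.png",c["image"])
print(s["position"],np.degrees(np.arctan2(*s["tcp_rot"][1::-1,1])),s["joint_positions"],s["opening"]*87)
print(proj(c,[.468,-.0995,.235]),proj(c,[.532,-.114,.176]))
E
```

```text
time_s: 0.93
position: [0.3406, -0.3192, 0.3093]
tcp_rot: [[0.999, -0.04, -0.0], [-0.04, -0.999, 0.001], [-0.0, -0.001, -1.0]]
force: [1.1, -0.6, 0.3]
opening: 0.507
grasp_force: 0.0
time_s: 1.77
position: [0.4677, -0.1007, 0.3092]
tcp_rot: [[0.974, -0.228, -0.001], [-0.228, -0.974, -0.0], [-0.001, 0.001, -1.0]]
force: [-0.3, -0.3, 0.0]
opening: 0.508
grasp_force: 0.0
[ 0.46773042 -0.10069803  0.30924765] -103.16949210899101 [-2.55342538e+01  1.28399736e+01  9.57105257e+01 -4.88829466e-02
  7.14996466e+01  7.76507874e+01] 44.202820506901055
(np.float64(316.65193627835714), np.float64(250.30336037899943)) (np.float64(316.23322178821473), np.float64(144.25845334012155))
```

View pics/w1.png

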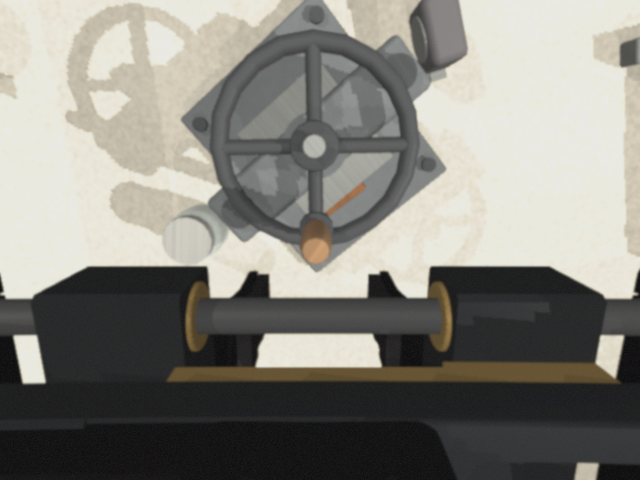

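The handle top appears at (316,250) and the hub at (314,147), both within 3 px of my prediction. I'll lower over the handle and work out the arc.

```bash
python3 -m inch '[[0,0,-2,0,4.4],[0,0,-4,0,4.4],[0,0,-6,0,4.4],[0,0,-8,0,4.4],[0,0,-9.5,0,4.4],[0,0,-10.5,0,4.4],[0,0,-11.2,0,4.4],[0,0,-11.5,0,4.4],[0,0,-11.5,0,4.4],[0,0,-11.5,0,4.4]]'
cat > arc.py <<'E'
from h import *
# rows for wheel angles a (deg from start) and pad offsets o (mm), from commanded start pose p0 (m), twist as wheel
def rows(calls,p0,a0=0,C=(.532,-.114),phi0=167,r=65):
    p=np.array(p0)*1000;C=np.array(C)*1000;ta=a0
    for c in calls:
        out=[]
        for a,o in c:
            f=np.radians(phi0+a);q=C+r*np.array([np.cos(f),np.sin(f)])+o*np.array([-np.sin(f),np.cos(f)])
            out.append([*[round(float(x),2) for x in (q-p)/10],0,round(a-ta,1),4.4])
        print(out);p=p+10*np.array(out[-1][:2]);ta=a
    print(p)
E
python3 - <<'E'
from arc import *
rows([[(0,2.5),(0,5),(0,7.5),(0,9.5),(0,11),(2,11),(5,11),(9,11),(14,11),(19,11)],
 [(a,11) for a in range(24,70,5)],[(a,11) for a in range(74,120,5)],[(a,11) for a in range(124,170,5)],
 [(173,11),(176,11),(178,11),(179,11),(180,11),(180,11),(180,8),(180,5),(180,2),(180,0)]],(.468,-.1))
E
```

```text
time_s: 2.65
position: [0.4684, -0.1011, 0.195]
tcp_rot: [[0.973, -0.229, 0.001], [-0.229, -0.973, -0.0], [0.001, 0.0, -1.0]]
force: [0.1, 0.0, 0.2]
opening: 0.504
grasp_force: 0.0
[[0.01, -0.18, 0, 0, 4.4], [-0.05, -0.43, 0, 0, 4.4], [-0.1, -0.67, 0, 0, 4.4], [-0.15, -0.86, 0, 0, 4.4], [-0.18, -1.01, 0, 0, 4.4], [-0.19, -1.24, 0, 2, 4.4], [-0.19, -1.58, 0, 5, 4.4], [-0.16, -2.04, 0, 9, 4.4], [-0.08, -2.61, 0, 14, 4.4], [0.05, -3.17, 0, 19, 4.4]]
[[0.18, -0.55, 0, 5, 4.4], [0.41, -1.08, 0, 10, 4.4], [0.68, -1.59, 0, 15, 4.4], [0.99, -2.07, 0, 20, 4.4], [1.34, -2.52, 0, 25, 4.4], [1.74, -2.94, 0, 30, 4.4], [2.17, -3.32, 0, 35, 4.4], [2.63, -3.67, 0, 40, 4.4], [3.11, -3.97, 0, 45, 4.4], [3.63, -4.23, 0, 50, 4.4]]
[[0.53, -0.22, 0, 5, 4.4], [1.08, -0.39, 0, 10, 4.4], [1.64, -0.5, 0, 15, 4.4], [2.21, -0.57, 0, 20, 4.4], [2.79, -0.59, 0, 25, 4.4], [3.36, -0.56, 0, 30, 4.4], [3.93, -0.48, 0, 35, 4.4], [4.49, -0.35, 0, 40, 4.4], [5.04, -0.17, 0, 45, 4.4], [5.57, 0.06, 0, 50, 4.4]]
[[0.51, 0.27, 0, 5, 4.4], [0.99, 0.58, 0, 10, 4.4], [1.44, 0.93, 0, 15, 4.4], [1.86, 1.33, 0, 20, 4.4], [2.24, 1.76, 0, 25, 4.4], [2.59, 2.22, 0, 30, 4.4], [2.89, 2.7, 0, 35, 4.4], [3.15, 3.22, 0, 40, 4.4], [3.37, 3.75, 0, 45, 4.4], [3.54, 4.3, 0, 50, 4.4]]
[[0.09, 0.45, 0, 4, 4.4], [0.15, 0.79, 0, 7, 4.4], [0.17, 1.02, 0, 9, 4.4], [0.18, 1.13, 0, 10, 4.4], [0.19, 1.25, 0, 11, 4.4], [0.19, 1.25, 0, 11, 4.4], [0.12, 0.96, 0, 11, 4.4], [0.06, 0.67, 0, 11, 4.4], [-0.01, 0.37, 0, 11, 4.4], [-0.06, 0.18, 0, 11, 4.4]]
[ 595.3 -128.6]
```

```bash
python3 -m inch '[[0,-0.2,0,0,4.4],[-0.05,-0.45,0,0,4.4],[-0.1,-0.65,0,0,4.4],[-0.15,-0.85,0,0,4.4],[-0.2,-1.0,0,0,4.4],[-0.2,-1.25,0,2,4.4],[-0.2,-1.6,0,5,4.4],[-0.15,-2.05,0,9,4.4],[-0.1,-2.6,0,14,4.4],[0.05,-3.15,0,19,4.4]]'
python3 - <<'E'
from h import *
import pickle
c=cams.capture("top");t0=pickle.load(open("top0.pkl","rb"))
a=c["image"][230:310,300:410];cv2.imwrite("pics/t2.png",cv2.convertScaleAbs(cv2.resize(a,None,fx=5,fy=5,interpolation=cv2.INTER_CUBIC),alpha=1.6,beta=15))
s=readout.read_state();print(s["force"],s["moment"],s["position"])
E
```

```text
time_s: 3.48
position: [0.4693, -0.1309, 0.1948]
tcp_rot: [[0.995, 0.104, 0.002], [0.104, -0.995, 0.002], [0.002, -0.002, -1.0]]
force: [1.7, 4.1, 1.4]
opening: 0.503
grasp_force: 1.9
[0.86152903 1.334231   0.02357825] [ 0.51483216 -0.01645209 -0.00971192] [ 0.46950758 -0.13228388  0.19479118]
```

The 4 N force is what the wheel should give at the handle, so the push is working. I'll carry on round the first half.

```bash
python3 -m inch '[[0.2,-0.55,0,5,4.4],[0.4,-1.1,0,10,4.4],[0.7,-1.6,0,15,4.4],[1.0,-2.05,0,20,4.4],[1.35,-2.5,0,25,4.4],[1.75,-2.95,0,30,4.4],[2.15,-3.3,0,35,4.4],[2.65,-3.65,0,40,4.4],[3.1,-3.95,0,45,4.4],[3.65,-4.25,0,50,4.4]]'
python3 -m inch '[[0.55,-0.2,0,5,4.4],[1.1,-0.4,0,10,4.4],[1.65,-0.5,0,15,4.4],[2.2,-0.55,0,20,4.4],[2.8,-0.6,0,25,4.4],[3.35,-0.55,0,30,4.4],[3.95,-0.5,0,35,4.4],[4.5,-0.35,0,40,4.4],[5.05,-0.15,0,45,4.4],[5.55,0.05,0,50,4.4]]'
python3 - <<'E'
from h import *
print(readout.read_state()["joint_positions"])
E
```

```text
time_s: 4.37
position: [0.5034, -0.1723, 0.194]
tcp_rot: [[0.56, 0.828, -0.004], [0.828, -0.56, 0.004], [0.001, -0.006, -1.0]]
force: [-1.2, 4.4, 0.7]
opening: 0.503
grasp_force: 1.9
time_s: 5.2
position: [0.5581, -0.1727, 0.1937]
tcp_rot: [[-0.275, 0.961, -0.007], [0.961, 0.275, 0.002], [0.004, -0.006, -1.0]]
force: [-4.5, 1.7, 0.2]
opening: 0.506
grasp_force: 1.8
[-2.81085942e+01  2.92213603e+01  8.94843741e+01 -7.03070404e-02
  6.17003185e+01 -4.40342539e+01]
```

```bash
python3 -m inch '[[0.5,0.25,0,5,4.4],[1.0,0.6,0,10,4.4],[1.45,0.95,0,15,4.4],[1.85,1.35,0,20,4.4],[2.25,1.75,0,25,4.4],[2.6,2.2,0,30,4.4],[2.9,2.7,0,35,4.4],[3.15,3.2,0,40,4.4],[3.35,3.75,0,45,4.4],[3.55,4.3,0,50,4.4]]'
python3 -m inch '[[0.1,0.45,0,4,4.4],[0.15,0.8,0,7,4.4],[0.2,1.0,0,9,4.4],[0.2,1.15,0,10,4.4],[0.2,1.25,0,11,4.4],[0.2,1.25,0,11,4.4],[0.1,0.95,0,11,4.4],[0.05,0.65,0,11,4.4],[0,0.35,0,11,4.4],[-0.05,0.2,0,11,4.4]]'
python3 - <<'E'
from h import *
s=readout.read_state();c=cams.capture("top");print(s["position"],s["force"])
s=readout.read_state();print(s["position"],s["force"],s["joint_positions"][5])
E
```

```text
time_s: 6.03
position: [0.5939, -0.1314, 0.1937]
tcp_rot: [[-0.913, 0.407, -0.006], [0.407, 0.913, -0.001], [0.005, -0.003, -1.0]]
force: [-3.8, -2.3, -0.0]
opening: 0.504
grasp_force: 1.8
time_s: 6.87
position: [0.5964, -0.1294, 0.1949]
tcp_rot: [[-0.973, 0.229, 0.002], [0.229, 0.973, -0.0], [-0.002, 0.0, -1.0]]
force: [-0.1, 0.3, 0.2]
opening: 0.511
grasp_force: 0.0
[ 0.59642318 -0.1293693   0.19493344] [-0.06451328  0.29402409  0.20783921]
[ 0.5961978  -0.12952506  0.1948771 ] [-0.79669068 -0.40125848  0.10281227] -99.50936274660489
```

Now I'll lift off and turn the wrist back by 180° for the second half.

```bash
python3 -m inch '[[0,0,2,0,4.4],[0,0,5,0,4.4],[0,0,8,0,4.4],[0,0,10.5,-4,4.4],[0,0,11.5,-10,4.4],[0,0,11.5,-17,4.4],[0,0,11.5,-24,4.4],[0,0,11.5,-31,4.4],[0,0,11.5,-38,4.4],[0,0,11.5,-45,4.4]]'
python3 -m inch '[[0,0,0,-7,4.4],[0,0,0,-14,4.4],[0,0,0,-21,4.4],[0,0,0,-28,4.4],[0,0,0,-35,4.4],[0,0,0,-42,4.4],[0,0,0,-49,4.4],[0,0,0,-56,4.4],[0,0,0,-63,4.4],[0,0,0,-70,4.4]]'
python3 -m inch '[[0,0,0,-7,4.4],[0,0,0,-14,4.4],[0,0,0,-21,4.4],[0,0,0,-28,4.4],[0,0,0,-35,4.4],[0,0,0,-42,4.4],[0,0,0,-49,4.4],[0,0,0,-56,4.4],[0,0,0,-62,4.4],[0,0,0,-65,4.4]]'
python3 -m inch '[[0,0,0,0,4.4],[0,0,0,0,4.4]]'
python3 - <<'E'
from h import *
s=readout.read_state();c=cams.capture("wrist")
T=np.eye(4);T[:3,:3]=s["tcp_rot"];T[:3,3]=s["position"];M=T@np.array(c["tool_from_camera"])
c["rotation"]=M[:3,:3];c["xyz"]=M[:3,3]
import pickle;pickle.dump(c,open("w2.pkl","wb"))
p=proj(c,[.595,-.129,.235]);print(p,proj(c,[.532,-.114,.176]))
u,v=int(p[0]),int(p[1]);cv2.imwrite("pics/w2.png",c["image"])
E
```

```text
time_s: 7.75
position: [0.5959, -0.1287, 0.3097]
tcp_rot: [[-0.522, 0.853, 0.001], [0.853, 0.522, 0.0], [-0.0, 0.001, -1.0]]
force: [-0.0, -0.3, 0.1]
opening: 0.504
grasp_force: 0.0
time_s: 8.58
position: [0.5959, -0.1288, 0.3097]
tcp_rot: [[0.623, 0.782, 0.001], [0.782, -0.623, 0.0], [0.001, 0.0, -1.0]]
force: [-0.3, -0.0, -1.0]
opening: 0.508
grasp_force: 0.0
time_s: 9.42
position: [0.5959, -0.1288, 0.3097]
tcp_rot: [[0.973, -0.233, 0.001], [-0.233, -0.973, 0.0], [0.0, -0.0, -1.0]]
force: [-0.7, 0.5, 0.1]
opening: 0.505
grasp_force: 0.0
time_s: 9.58
position: [0.5958, -0.1288, 0.3096]
tcp_rot: [[0.974, -0.227, 0.0], [-0.227, -0.974, 0.0], [0.0, -0.0, -1.0]]
force: [-0.0, 0.2, 0.6]
opening: 0.509
grasp_force: 0.0
(np.float64(319.28240605356297), np.float64(251.38484354363467)) (np.float64(318.670868009029), np.float64(306.785364895646))
```

View pics/w2.png

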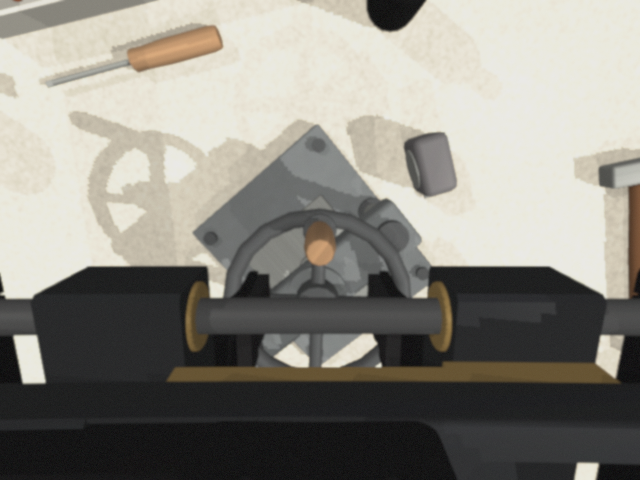

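The handle top at (320,252) matches the half-turn prediction. I'll lower again and push the second half, which mirrors the first.

```bash
python3 -m inch '[[0,0,-2,0,4.4],[0,0,-4,0,4.4],[0,0,-6,0,4.4],[0,0,-8,0,4.4],[0,0,-9.5,0,4.4],[0,0,-10.5,0,4.4],[0,0,-11.2,0,4.4],[0,0,-11.5,0,4.4],[0,0,-11.5,0,4.4],[0,0,-11.5,0,4.4]]'
python3 -m inch '[[0.05,0.25,0,0,4.4],[0.1,0.5,0,0,4.4],[0.15,0.7,0,0,4.4],[0.2,0.9,0,0,4.4],[0.25,1.05,0,0,4.4],[0.25,1.3,0,2,4.4],[0.25,1.65,0,5,4.4],[0.2,2.1,0,9,4.4],[0.15,2.65,0,14,4.4],[0,3.2,0,19,4.4]]'
```

```text
time_s: 10.47
position: [0.5963, -0.129, 0.1953]
tcp_rot: [[0.974, -0.228, 0.001], [-0.228, -0.974, -0.001], [0.002, 0.0, -1.0]]
force: [0.0, 0.1, 0.2]
opening: 0.508
grasp_force: 0.0
time_s: 11.3
position: [0.5963, -0.0984, 0.1949]
tcp_rot: [[0.994, 0.106, 0.001], [0.106, -0.994, -0.003], [0.001, 0.004, -1.0]]
force: [-0.2, -3.6, -0.7]
opening: 0.507
grasp_force: 2.1
```

```bash
python3 -m inch '[[-0.2,0.55,0,5,4.4],[-0.4,1.1,0,10,4.4],[-0.7,1.6,0,15,4.4],[-1.0,2.05,0,20,4.4],[-1.35,2.5,0,25,4.4],[-1.75,2.95,0,30,4.4],[-2.15,3.3,0,35,4.4],[-2.65,3.65,0,40,4.4],[-3.1,3.95,0,45,4.4],[-3.65,4.25,0,50,4.4]]'
python3 -m inch '[[-0.55,0.2,0,5,4.4],[-1.1,0.4,0,10,4.4],[-1.65,0.5,0,15,4.4],[-2.2,0.55,0,20,4.4],[-2.8,0.6,0,25,4.4],[-3.35,0.55,0,30,4.4],[-3.95,0.5,0,35,4.4],[-4.5,0.35,0,40,4.4],[-5.05,0.15,0,45,4.4],[-5.55,-0.05,0,50,4.4]]'
python3 -m inch '[[-0.5,-0.25,0,5,4.4],[-1.0,-0.6,0,10,4.4],[-1.45,-0.95,0,15,4.4],[-1.85,-1.35,0,20,4.4],[-2.25,-1.75,0,25,4.4],[-2.6,-2.2,0,30,4.4],[-2.9,-2.7,0,35,4.4],[-3.15,-3.2,0,40,4.4],[-3.35,-3.75,0,45,4.4],[-3.55,-4.3,0,50,4.4]]'
```

```text
time_s: 12.13
position: [0.5629, -0.0549, 0.1954]
tcp_rot: [[0.559, 0.829, 0.009], [0.829, -0.559, -0.002], [0.003, 0.008, -1.0]]
force: [6.5, -0.3, -2.0]
opening: 0.506
grasp_force: 2.6
time_s: 12.97
position: [0.5061, -0.0538, 0.1955]
tcp_rot: [[-0.276, 0.961, 0.006], [0.961, 0.276, 0.002], [-0.0, 0.007, -1.0]]
force: [3.5, 3.0, 1.6]
opening: 0.506
grasp_force: 2.4
time_s: 13.8
position: [0.4687, -0.0965, 0.1951]
tcp_rot: [[-0.914, 0.407, 0.002], [0.407, 0.914, 0.003], [-0.001, 0.003, -1.0]]
force: [1.9, 4.1, 2.6]
opening: 0.504
grasp_force: 2.1
```

```bash
python3 -m inch '[[-0.1,-0.45,0,4,4.4],[-0.15,-0.8,0,7,4.4],[-0.2,-1.0,0,9,4.4],[-0.2,-1.15,0,10,4.4],[-0.2,-1.25,0,11,4.4],[-0.2,-1.25,0,11,4.4],[-0.1,-0.95,0,11,4.4],[-0.05,-0.65,0,11,4.4],[0,-0.35,0,11,4.4],[0,-0.2,0,11,4.4]]'
python3 -m inch '[[0,0,2,0,4.4],[0,0,5,0,4.4],[0,0,8,0,4.4],[0,0,10.5,0,4.4],[0,0,11.5,0,4.4],[0,-3.5,13,0,4.4],[0,-7,14,0,4.4],[0,-10.5,14,0,4.4],[-1,-14,14,0,4.4],[-2,-17.5,14,0,4.4]]'
python3 -m inch '[[-1.5,-3.5,0,0,4.4],[-3,-7,0,0,4.4],[-4.5,-10.5,0,0,4.4],[-6,-14,0,0,4.4],[-7.5,-17,0,0,4.4],[-9,-20,0,0,4.4],[-10,-22,0,0,4.4],[-10,-22,0,0,4.4],[-10,-22,0,0,4.4],[-10,-22,0,0,4.4]]'
python3 - <<'E'
from h import *
import pickle
c=cams.capture("top");pickle.dump(c,open("top3.pkl","wb"));t0=pickle.load(open("top0.pkl","rb"))["image"]
g=lambda i:cv2.convertScaleAbs(cv2.resize(i[210:310,310:400],None,fx=4,fy=4,interpolation=cv2.INTER_CUBIC),alpha=1.6,beta=15)
cv2.imwrite("pics/cmp.png",np.hstack([g(t0),g(c["image"])]))
def orange(i):
    b,gg,r=[i[230:300,320:395,k].astype(int) for k in range(3)];m=(r>1.5*b+20)&(r>90);y,x=np.nonzero(m);return x.mean()+320,y.mean()+230,m.sum()
print(orange(t0),orange(c["image"]))
E
```

```text
time_s: 14.63
position: [0.4682, -0.0996, 0.1944]
tcp_rot: [[-0.974, 0.228, -0.0], [0.228, 0.974, -0.0], [0.0, -0.0, -1.0]]
force: [-0.9, -0.1, 0.7]
opening: 0.506
grasp_force: 0.0
time_s: 15.47
position: [0.448, -0.2764, 0.3347]
tcp_rot: [[-0.974, 0.227, 0.0], [0.227, 0.974, -0.001], [-0.0, -0.001, -1.0]]
force: [0.6, -0.3, 0.3]
opening: 0.501
grasp_force: 0.0
time_s: 16.3
position: [0.3483, -0.4941, 0.3341]
tcp_rot: [[-0.974, 0.228, -0.0], [0.228, 0.974, 0.001], [0.001, 0.001, -1.0]]
force: [0.3, 0.8, 0.2]
opening: 0.508
grasp_force: 0.0
(np.float64(352.8125), np.float64(280.1875), np.int64(16)) (np.float64(352.2285714285714), np.float64(281.37142857142857), np.int64(35))
```

View pics/cmp.png

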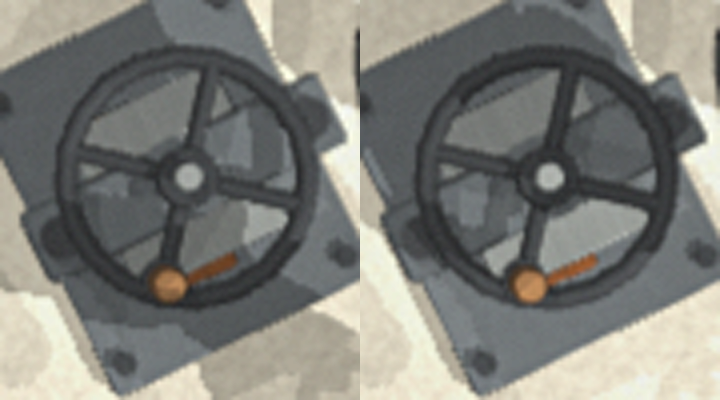

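Run:
```python
from h import *
import pickle
c=pickle.load(open("top3.pkl","rb"))["image"];t0=pickle.load(open("top0.pkl","rb"))["image"]
# shift of small patches around objects
for n,(x,y,w,h) in dict(jar=(280,262,32,32),tape=(394,212,26,30),hammer=(472,242,40,100),wrench=(138,226,26,70),handle=(344,273,17,16)).items():
    r=cv2.matchTemplate(c[y-10:y+h+10,x-10:x+w+10],t0[y:y+h,x:x+w],cv2.TM_CCOEFF_NORMED);_,v,_,l=cv2.minMaxLoc(r);print(n,round(v,3),l[0]-10,l[1]-10)
s=readout.read_state();print(s["time_s"],s["position"],s["force"])
```

```text
jar 0.616 -1 0
tape 0.999 0 0
hammer 0.999 0 0
wrench 0.682 0 0
handle 0.921 0 0
16.35 [ 0.34859858 -0.49367548  0.33429364] [-0.11906182  0.70064817  0.82980405]
```

The before and after crops show the handle in the same place, at (170,285) and (529-360=169,285), about 1 mm apart. The other objects have not moved, and the low jar and wrench scores fit the changed shadows. The arm is clear, so I'm handing in.

```bash
python3 -c "
from rig import bot
print(bot.hand_in())"
```

```text
the job is handed in; nothing more can be done
None
```

I pushed the wheel one full turn anticlockwise, the handle is back within about 1 mm of its start, the jar, tape, hammer, wrench and blank show no movement in the final picture, the arm is clear, and the job is handed in (no verdict was returned).

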